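Put the steel template away in its rack slot

ROBOT

A 6-joint arm with a two-finger parallel gripper is mounted at the origin on the work surface. World frame = base frame: x ahead of the robot, y to its left, z up, the work surface at z = 0. Lengths are in m, angles in rad, forces in N, time in s.
With the tool pointing down it reaches from about 0.375 to 0.9 m from the base axis. Payload 3.1 kg.
Tool frame: the origin (TCP) lies midway between the tips of the shut fingers; the grasp point (between the pads) lies 19 mm behind it; x points along the fingers, z is the direction in which the jaws open and shut, and the axes are right-handed (so a half turn about x gives the same grasp; the last joint's range is limited). The gripper opens to 85 mm and grips with 20 to 120 N. Pads are 22 mm wide; open, the fingers measure 114 mm over their backs; the gripper's body (76 mm by 85 mm) begins 54 mm behind the grasp point. The pads swing forward as they close: fully open they stand 13 mm farther back than shut.
Start: joints at [0.979, 0.527, 1.433, -0, 1.181, -0.178], TCP at [0.251, 0.572, 0.231] pointing down, gripper open.
Joint ranges: [-3.08, 3.08], [-0.75, 2.2], [0.22, 2.44], [-1.43, 4.57], [0, 2.65], [-2.85, 2.85]. Speed limits (rad/s): [2.79, 2.79, 3.14, 3.14, 3.14, 3.14].

INTERFACE

Orientations are given as a unit quaternion [x, y, z, w].
In Python, from station import status, snapshot, camera_params, ticket gives the robot as it stands.
- The arm moves only by the tool arm_command, never from a script. Its argument "series" is a list that holds one entry, the list of rows, each a list of 4 numbers: the shift along the tool's x, y, z in mm, then the turn about the tool's x in rad. A call has 1 to 10 rows; each row shifts and turns the commanded pose from where the row before left it, along the tool's axes as they then stand; what a row does not reach is not made up. A row lasts 1/10 s, in which the tool goes at most 50 mm and 8.59 degrees, less where a joint would pass 70% of its speed; a pose out of reach is approached as far as the arm can. A call is refused whole if a number of a shift passes 50 or a number of a turn 0.15, either way. A call with a gripper value outside its range is refused whole. "jaw" is the opening in per cent of the stroke, from 0 (shut) to 100 (fully open), set as the call begins (left out, the last holds). The fingers move at their own pace and stop on an object; "force" is the grip in N (left out, the last holds). Time passes only in rows, so rows that do not move let the fingers close. It gives the time, the measured TCP pose, the force and the opening at its end, in the units of the state.
- status.sense(): the state, without advancing time (a new reading comes with each control period).
- snapshot(name): name is "side" or "top"; returns the picture (420x560x3 uint8, red, green, blue); there is no depth.
- camera_params(name): a dict with "fovy" (degrees; the focal length in pixels is half the picture's height over the tangent of half this angle, whatever the lens; pixels are square), "cx", "cy" (the principal point, pixels), "extrinsics" (4x4, takes a point from camera to world coordinates). Camera axes: x right, y down, z forward; pixel columns grow to the right and rows downward; lengths in m; the calibration is good to about 2 mm. A picture is of the moment at which its call begins. camera_params takes no time and is no camera call.
- ticket.sign_off(): hands the job in, once; it reports no verdict.
The state is a dict: "t": time; "q": joint angles; "qd": joint speeds; "tau": joint torques, N m; "tcp_pos": TCP position; "tool_rot": TCP orientation; "force": force on the tool from outside, world axes, zero at the start; "ft_torque": the same for the moment, N m; "finger_gap": opening from 0.0 (shut) to 1.0 (fully open).
Only numpy, scipy, OpenCV 4.12 (cv2) and the standard library are available. Lean on these libraries where they do the work, as an engineer would, in place of code of your own. Each camera call takes 0.05 s, during which the arm holds its last target. There are 200 camera calls.

TASK

Lay the bronze drift punch that lies before the template rack in the tool tray, and slide the steel template along the bench, clipped nose first, into the rack's bottom slot until it is fully home and square against the back. The template is to stay flat on the bench: push it, do not lift it. Leave the hammer, lens, scroll bracket, brass cap, green tin and blue pot where they are.

Things in the scene. Friction and masses are not known exactly. Their poses are not given: they have to be found in the camera images.
- template: steel marking template lying flat on the bench: plate 150 mm long (x), 110 wide (y), 6 thick, about 0.65 kg, no holes, dark engraved star in the middle. Nose (+x end) clipped at 45 degrees by 22 mm at both corners: front edge 66 mm wide, straight sides from x = -75 to +53 mm; square tail (-x end). Too wide to grasp; two open fingers on one edge push it steadily. Origin: centre of underside, z up
- template_nose (a point): point at the middle of the template's clipped front edge, half way up its thickness, 75 mm ahead (+x) of the template's origin
- template_tail (a point): point at the middle of the template's square tail edge, half way up its thickness, 75 mm behind (-x) the template's origin
- rack: teak rack screwed to the bench, 144 mm wide, 122 deep, 66 high, open in front. Bottom slot: floor is the bench, 116 mm wide, 12 high, 110 deep to the back board; cheeks 14 thick. Templates on the shelves above jut out up to 14 mm, from 18 mm up. Origin: on the bench, middle of the slot's mouth; x points into the slot, y across, z up. A template fully home leaves 40 mm of tail outside
- rack_stop (a point): middle of the back board's face in the bottom slot, 3 mm above the bench, 110 mm along the rack's x from its origin
- punch: bronze drift punch lying on the bench in front of the slot: 140 mm long along its x; octagonal shank 14 mm across from x = -70 to +15 mm, then a round drift 10 mm thick to x = +70 mm; about 0.13 kg. Origin: underside, middle of its length; it balances about 20 mm towards the shank (-x) end.
- punch_center (a point): point on the punch's axis at the middle of its length, 7 mm above the surface it lies on
- tray: open pale wooden tool tray fixed to the bench: 200 mm (its x) by 100 mm (its y), 28 mm high, walls and floor 5 mm thick. Origin: centre of its underside, z up.
- hammer: planishing hammer lying on the bench, 270 mm long, wooden handle, steel head; bystander. Origin: middle of its length, underside; x runs from handle to head.
- lens: round yellow glass lantern lens, 80 mm across, 19 mm high, domed; bystander. Origin: centre of its underside.
- bracket: copper S-scroll bracket lying flat, about 125 mm (its x) by 55 mm, 8 mm high; bystander. Origin: near its middle, on the bench.
- cap: brass lantern cap, a cone 88 mm across and 50 mm high; bystander. Origin: centre of its underside.
- tin: closed green tin with a pale lid, 60 mm across, 55 mm high; bystander. Origin: centre of its underside.
- pot: small empty blue ceramic flux pot, 50 mm across, 35 mm high; bystander. Origin: centre of its underside.
There are look-alikes about, which are no part of the job. Of the things that look like the template, take the one that is farthest from the robot's base at the start. Leave any purple look-alike of the punch alone.

How it is judged:
By the outcome, as a careful person would: the job done as asked, in the order asked, and still so for the second after the job is handed in, with the robot touching nothing.
It also fails if it takes over 72 s, if anything falls off the work surface, if the arm or the gripper's body presses on something with over 40 N, if the wrist force passes 120 N, or if a joint passes its speed limit or range.

## Working session

There is one attempt and no reset: what is moved stays moved. The work goes in short steps, Python scripts to look and compute and a tool call to move; the robot and the scene stay as the last step left them, time stands still between calls to the robot, and variables do not carry over. Pictures are saved under pics/ and viewed, about 8 in all and at most 12, crops included, and the job is handed in when it is done.

Besides the shell and the picture viewer there is one more tool, called as name(argument=value, ...) on one line, values as JSON. arm_command: Moves the arm, as the interface text tells. Its arguments: {"type":"object","properties":{"series":{"type":"array"},"jaw":{"type":"number"},"force":{"type":"number"}},"required":["series"]}

```bash
mkdir -p pics; cat > h.py <<'E'
import numpy as np, cv2, json
from station import status, snapshot, camera_params, ticket
def shot(cam,fn,crop=None,scale=1):
    im=snapshot(cam); cv2.imwrite('pics/raw_'+fn,im[:,:,::-1])
    v=im[:,:,::-1]
    if crop: a,b,c,d=crop; v=v[b:d,a:c]
    cv2.imwrite('pics/'+fn,cv2.resize(v,None,fx=scale,fy=scale,interpolation=cv2.INTER_CUBIC)); return im
def cam(name):
    p=camera_params(name); E=np.array(p['extrinsics']); f=210/np.tan(np.radians(p['fovy'])/2); return p,E,f
def px2w(name,u,v,z=0.):
    p,E,f=cam(name); d=E[:3,:3]@np.array([(u-p['cx'])/f,(v-p['cy'])/f,1]); o=E[:3,3]; return o+d*(z-o[2])/d[2]
def w2px(name,P):
    p,E,f=cam(name); c=E[:3,:3].T@(np.array(P)-E[:3,3]); return [round(float(p['cx']+f*c[0]/c[2]),1),round(float(p['cy']+f*c[1]/c[2]),1)]
E
python3 - <<'E'
from h import *
for n in('top','side'):
    shot(n,n+'0.png',None,1.42); print(n,camera_params(n))
s=status.sense(); print(s['t'],s['tcp_pos'],s['tool_rot'],s['force'])
E
```

```text
top {'fovy': 57.26759732267713, 'cx': 277.9283530893844, 'cy': 210.83367577123454, 'extrinsics': array([[ 0.00260305, -0.99173133,  0.12830511,  0.36829866],
       [-0.9998199 , -0.00499307, -0.01830953, -0.0049748 ],
       [ 0.01879877, -0.12823434, -0.99156571,  1.02111192],
       [ 0.        ,  0.        ,  0.        ,  1.        ]])}
side {'fovy': 51.178553207236654, 'cx': 276.9195550607022, 'cy': 211.00515168032584, 'extrinsics': array([[ 0.71222486, -0.37040303,  0.59626953, -0.30150253],
       [-0.70173161, -0.39696106,  0.59160347, -0.78923223],
       [ 0.01756407, -0.83977587, -0.54264905,  0.77786491],
       [ 0.        ,  0.        ,  0.        ,  1.        ]])}
0.1 [0.25088987 0.57170269 0.23041339] [-0.38690611  0.59271303  0.38635044  0.59137828] [ 0.71757958  0.11993229 -0.39882634]
```

View pics/top0.png

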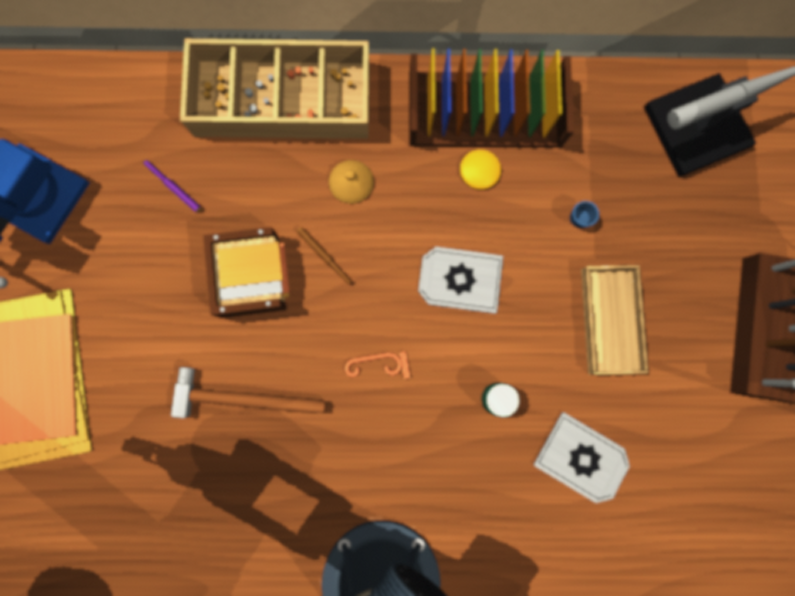

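View pics/side0.png

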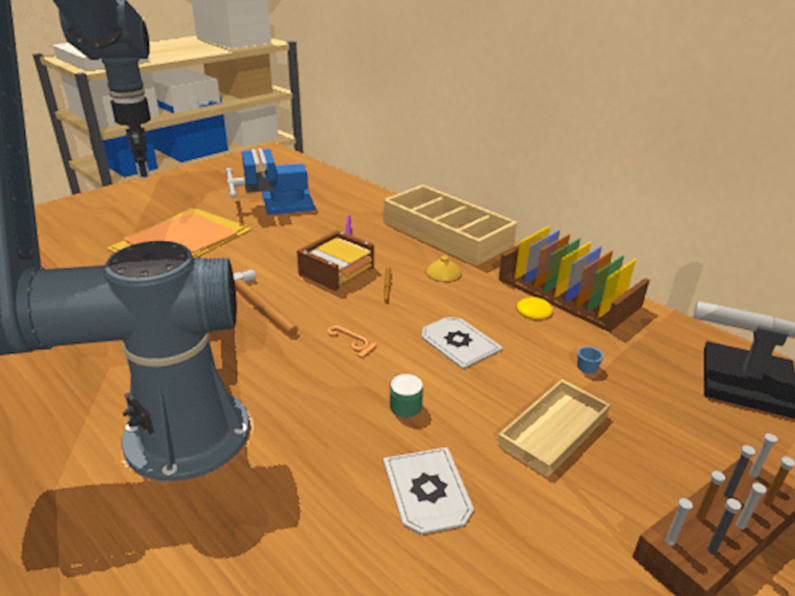

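The template look-alikes are at top-view pixels (460,280) and (583,460). The first is clearly farther from the base, at picture bottom (380,590), so it is the template, with its clipped nose facing left towards the rack at (248,272). The punch is the bronze one at (325,255); the one at (172,186) is purple and stays. I'll confirm this in an enlarged crop.

```bash
python3 - <<'E'
from h import *
im=cv2.imread('pics/raw_top0.png')
c=im[150:240,140:365]; cv2.imwrite('pics/c1.png',cv2.resize(c,None,fx=3.5,fy=3.5,interpolation=cv2.INTER_CUBIC))
# template mask: low saturation bright
hsv=cv2.cvtColor(im,cv2.COLOR_BGR2HSV); m=((hsv[...,1]<60)&(hsv[...,2]>120)).astype(np.uint8)
cs,_=cv2.findContours(m,cv2.RETR_EXTERNAL,cv2.CHAIN_APPROX_NONE)
for k in cs:
    if cv2.contourArea(k)>800:
        print(cv2.contourArea(k),cv2.minAreaRect(k))
        ap=cv2.approxPolyDP(k,3,True)[:,0]; W=[px2w('top',*p,0.006)[:2] for p in ap]
        print(ap.tolist(),np.round(W,4).tolist())
E
```

```text
2372.5 ((411.17645263671875, 323.70587158203125), (60.71049499511719, 42.531646728515625), 30.963756561279297)
[[396, 291], [377, 327], [419, 353], [430, 350], [442, 328], [439, 317]] [[0.2905, -0.3321], [0.1995, -0.2795], [0.1349, -0.3855], [0.1422, -0.4142], [0.1969, -0.448], [0.2245, -0.4416]]
2117.5 ((323.8712158203125, 196.27789306640625), (56.56740188598633, 40.57899856567383), 7.765166282653809)
[[298, 181], [295, 204], [302, 213], [349, 218], [352, 180], [307, 174]] [[0.5809, -0.0775], [0.5183, -0.0693], [0.4942, -0.0878], [0.4814, -0.2132], [0.5846, -0.2235], [0.6003, -0.1019]]
```

View pics/c1.png

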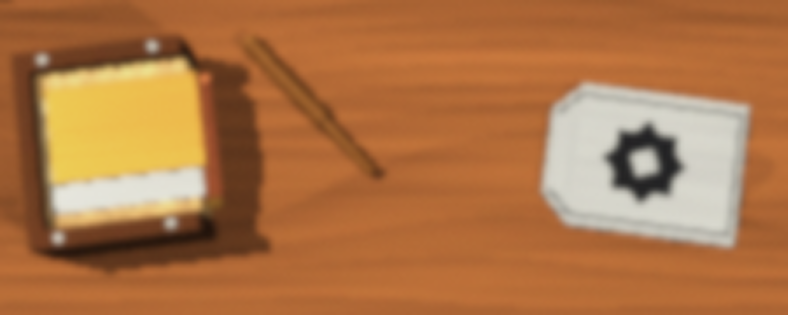

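The crop confirms both: the template (star at crop (645,160), nose left) and the bronze punch, whose thick end is lower right or upper left (to be checked). The rack's mouth faces right. Next I'll measure the rack finely.

```bash
python3 - <<'E'
from h import *
a=cv2.imread('pics/raw_top0.png')[155:227,140:255]; b=cv2.imread('pics/raw_side0.png')[155:218,205:285]
R=lambda i,s:cv2.resize(i,None,fx=s,fy=s,interpolation=cv2.INTER_CUBIC)
A=R(a,5);B=R(b,5)
def grid(I,u0,v0,s):
    for k in range(0,I.shape[1]//s,10): cv2.putText(I,str(u0+k),(k*s,9),0,.33,(255,255,255),1); cv2.line(I,(k*s,0),(k*s,14),(255,255,255),1)
    for k in range(0,I.shape[0]//s,10): cv2.putText(I,str(v0+k),(0,k*s+4),0,.33,(255,255,255),1)
A=R(a,4);B=R(b,5);grid(A,140,155,4);grid(B,205,155,5)
c=np.zeros((A.shape[0]+B.shape[0],max(A.shape[1],B.shape[1]),3),np.uint8); c[:A.shape[0],:A.shape[1]]=A;c[A.shape[0]:,:B.shape[1]]=B
cv2.imwrite('pics/c2.png',c);print(c.shape)
E
```

```text
(603, 460, 3)
```

View pics/c2.png

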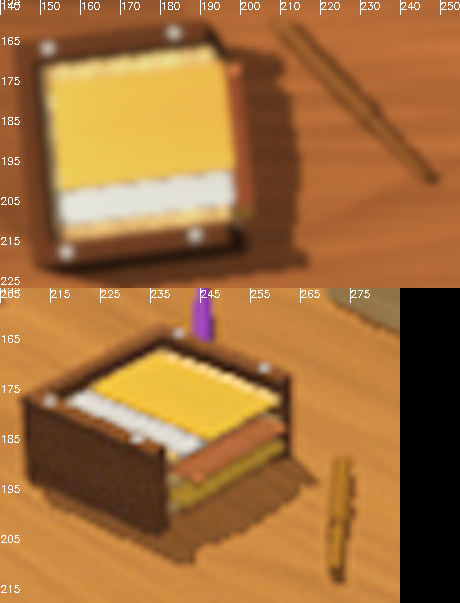

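```bash
cat > fit.py <<'E'
from h import *
from scipy.optimize import least_squares
def pose(p,L):
    c,s=np.cos(p[2]),np.sin(p[2]); return np.array([p[0]+c*L[0]-s*L[1],p[1]+s*L[0]+c*L[1],L[2]])
def fit(obs,p0,verbose=True):
    r=lambda p:np.concatenate([np.array(w2px(n,pose(p,L)))-uv for n,uv,L in obs])
    o=least_squares(r,p0,loss='soft_l1',diff_step=1e-3)
    if verbose:
        for (n,uv,L),e in zip(obs,r(o.x).reshape(-1,2)): print(n,uv,np.round(e,1))
    return o.x
E
python3 - <<'E'
from fit import *
S='side';T='top';h=.066
side=[(S,(210,177.8),(.122,.072,h)),(S,(238.2,187.8),(0,.072,h)),(S,(238.2,204),(0,.072,0)),(S,(210.4,193.4),(.122,.072,0)),(S,(263,172.8),(0,-.072,h)),(S,(263,188.4),(0,-.072,0)),(S,(238,163.4),(.122,-.072,h))]
top=[(T,(192.5,162),(0,-.072,h)),(T,(200,213),(0,.072,h)),(T,(145,164.5),(.122,-.072,h)),(T,(150,220.5),(.122,.072,h))]
p0=[.54,.15,1.6]
for o in(side,top,side+top):
    p=fit(o,p0); print(np.round(p,4),np.degrees(p[2]))
# template
im=cv2.imread('pics/raw_top0.png')
t=[(T,(298,181)),(T,(295,204)),(T,(302,213)),(T,(349,218)),(T,(352,180)),(T,(307,174))]
L=[(.075,-.033,.006),(.075,.033,.006),(.053,.055,.006),(-.075,.055,.006),(-.075,-.055,.006),(.053,-.055,.006)]
t=[(a,b,l) for (a,b),l in zip(t,L)]
p=fit(t,[.54,-.14,1.6]);print('tmpl',np.round(p,4),np.degrees(p[2]))
# dense contour fit
hsv=cv2.cvtColor(im,cv2.COLOR_BGR2HSV)
big=cv2.resize(im,None,fx=4,fy=4,interpolation=cv2.INTER_LINEAR)
hs=cv2.cvtColor(big,cv2.COLOR_BGR2HSV); m=(hs[...,1]<95).astype(np.uint8); m[:,:280*4]=0;m[:165*4]=0;m[225*4:]=0;m[:,360*4:]=0
k=max(cv2.findContours(m,0,1)[0],key=cv2.contourArea)[:,0]
k=(k+.5)/4-.5
W=np.array([px2w(T,*q,.006)[:2] for q in k]); poly=np.array(L)[:,:2].astype(np.float32)*1000
def r(p):
    c,s=np.cos(p[2]),np.sin(p[2]); d=(W-p[:2])@np.array([[c,-s],[s,c]])*1000
    return [abs(cv2.pointPolygonTest(poly.reshape(-1,1,2),(float(a),float(b)),True)) for a,b in d]
o=least_squares(r,p,diff_step=1e-4,loss='soft_l1');print('dense',np.round(o.x,4),np.degrees(o.x[2]),np.mean(r(o.x)))
print('punch ends',px2w(T,140+285/4,155+20/4,.007),px2w(T,140+437/4,155+180/4,.006))
print('side punch',px2w(S,205+343/5,155+(458-288)/5,.007),px2w(S,205+338/5,155+(580-288)/5,.005))
for q in[(585,267),(640,267),(648,374),(591,376)]: print('tray',px2w(T,q[0]/1.42,q[1]/1.42,.028))
E
```

```text
side (210, 177.8) [-0.6 -0.5]
side (238.2, 187.8) [-1.7  0.9]
side (238.2, 204) [-1.1  2. ]
side (210.4, 193.4) [0.3 0.7]
side (263, 172.8) [ 1.3 -0.2]
side (263, 188.4) [1.3 0.7]
side (238, 163.4) [-0.1 -0.9]
[0.5494 0.1809 1.7105] 98.00351341362808
top (192.5, 162) [ 0.1 -4.2]
top (200, 213) [-0.3  0.4]
top (145, 164.5) [-0.5  0.1]
top (150, 220.5) [0.7 0.2]
[0.5555 0.1834 1.7243] 98.79560312229259
side (210, 177.8) [ 0.  -0.9]
side (238.2, 187.8) [-1.   0.4]
side (238.2, 204) [-0.4  1.4]
side (210.4, 193.4) [0.8 0.3]
side (263, 172.8) [ 1.7 -0.8]
side (263, 188.4) [1.6 0.1]
side (238, 163.4) [ 0.1 -1.3]
top (192.5, 162) [ 0.5 -3.4]
top (200, 213) [-0.1  1.3]
top (145, 164.5) [-0.1  0.7]
top (150, 220.5) [0.8 0.8]
[0.5533 0.1826 1.7195] 98.51778108160057
top (298, 181) [-1.9  0.4]
top (295, 204) [0.3 1.6]
top (302, 213) [1.3 1.2]
top (349, 218) [ 2.2 -1.8]
top (352, 180) [-0.2 -4.2]
top (307, 174) [-2.4 -0.3]
tmpl [ 0.5441 -0.1462  1.5335] 87.86388568348727
dense [ 0.5402 -0.1462  1.4405] 82.53685666833013 1.222982494205632
punch ends [0.63681762 0.15647136 0.007     ] [0.52840588 0.05287206 0.006     ]
side punch [0.63692494 0.16054371 0.007     ] [0.52758643 0.05272865 0.005     ]
tray [ 0.55933339 -0.37731446  0.028     ]
tray [ 0.55997097 -0.48053588  0.028     ]
tray [ 0.36236719 -0.48423366  0.028     ]
tray [ 0.35851602 -0.37975321  0.028     ]
```

```bash
cat >> h.py <<'E'
from scipy.spatial.transform import Rotation as Ro
def st():
    s=status.sense(); R=Ro.from_quat(s['tool_rot']).as_matrix(); yaw=np.degrees(np.arctan2(R[1,2],R[0,2]))
    print('t',round(s['t'],2),'tcp',np.round(s['tcp_pos'],4),'jawyaw',round(yaw,2),'x',np.round(R[:,0],3),'F',np.round(s['force'],1),'gap',round(s['finger_gap'],3),'q',np.round(s['q'],2)); return s,R,yaw
def plan(target,jyaw=None):
    """jaw axis target yaw deg (mod 180); prints tool-axis shift (before turn) and turn"""
    s,R,yaw=st(); d=R.T@(np.array(target)-s['tcp_pos'])*1000
    turn=0 if jyaw is None else -((jyaw-yaw+90)%180-90)
    print('shift xyz mm',np.round(d,1),'turn rad',round(np.radians(turn),4))
E
python3 -c "
from h import *
plan([.583,.106,.10],-46)"
```

```text
t 0.1 tcp [0.2509 0.5717 0.2304] jawyaw 66.29 x [-0.001 -0.002 -1.   ] F [ 0.7  0.1 -0.4] gap 1.002 q [ 0.98  0.53  1.43  0.    1.18 -0.18]
shift xyz mm [ 130.8 -491.4 -292.6] turn rad -1.1817
```

arm_command(series=[[[9,-35,-21,0],[9,-35,-21,0],[9,-35,-21,0],[9,-35,-21,0],[9,-35,-21,0],[9,-35,-21,0],[9,-35,-21,0],[9,-35,-21,0],[9,-35,-21,0],[9,-35,-21,0]]], jaw=38, force=60)

```text
t: 1.1
tcp_pos: [0.4878, 0.2377, 0.1407]
tool_rot: [-0.387, 0.592, 0.387, 0.592]
force: [0.2, 1.1, 0.2]
finger_gap: 0.376
```

arm_command(series=[[[9,-35,-21,0],[9,-35,-21,0],[9,-35,-21,0],[9,-35,-21,0],[0,0,0,-0.14],[0,0,0,-0.14],[0,0,0,-0.14],[0,0,0,-0.14],[0,0,0,-0.14],[0,0,0,-0.14]]])

```text
t: 2.1
tcp_pos: [0.5813, 0.106, 0.1049]
tool_rot: [-0.595, 0.381, 0.596, 0.381]
force: [1.1, -0.4, -0.3]
finger_gap: 0.381
```

arm_command(series=[[[0,0,0,-0.14],[0,0,0,-0.14],[0,0,0,-0.06],[0,0,0,0],[0,0,0,0]]])

```text
t: 2.6
tcp_pos: [0.5815, 0.106, 0.105]
tool_rot: [-0.65, 0.277, 0.651, 0.277]
force: [0.0, 0.4, -0.6]
finger_gap: 0.381
```

```bash
python3 -c "
from h import *
plan([.583,.106,.003],-46)
shot('side','s1.png',(180,120,380,250),4)"
```

```text
t 2.6 tcp [0.5815 0.106  0.105 ] jawyaw 133.82 x [-0.001 -0.    -1.   ] F [ 0.   0.4 -0.6] gap 0.381 q [-0.01  0.65  1.62 -0.    0.87 -2.34]
shift xyz mm [102.   -1.1  -1.1] turn rad -0.0031
```

View pics/s1.png

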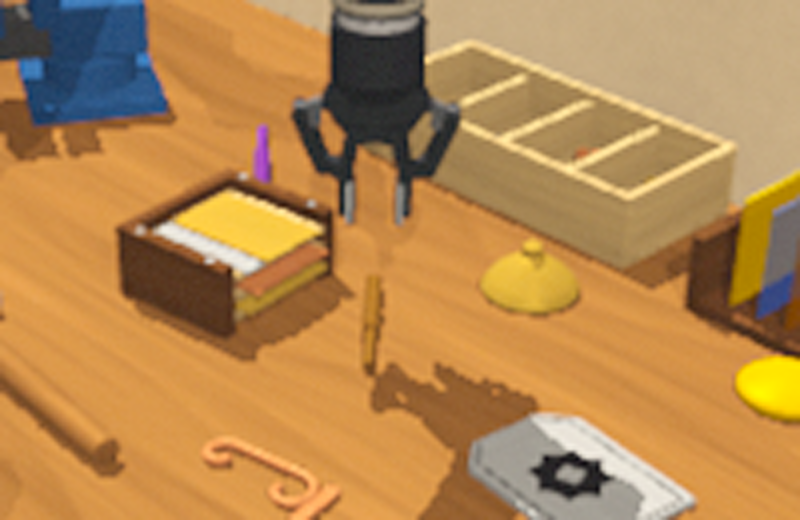

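The gripper straddles the bronze punch (at crop (370,325)), fingers at (348,210) and (400,215). Down and grip.

arm_command(series=[[[20,-1,-1,0],[20,0,0,0],[20,0,0,0],[20,0,0,0],[12,0,0,0],[6,0,0,0],[3,0,0,0],[0,0,0,0]]])

```text
t: 3.45
tcp_pos: [0.5834, 0.106, 0.0045]
tool_rot: [0.651, -0.277, -0.651, -0.277]
force: [-0.1, 0.3, 0.4]
finger_gap: 0.38
```

arm_command(series=[[[0,0,0,0],[0,0,0,0],[0,0,0,0],[0,0,0,0],[0,0,0,0],[0,0,0,0]]], jaw=0, force=60)

```text
t: 4.05
tcp_pos: [0.5836, 0.106, 0.0053]
tool_rot: [0.651, -0.277, -0.65, -0.277]
force: [-0.6, 0.0, 5.9]
finger_gap: 0.135
```

arm_command(series=[[[-15,0,0,0],[-30,0,0,0],[-40,0,0,0],[-30,0,0,0],[0,0,0,0]]])

```text
t: 4.55
tcp_pos: [0.5864, 0.1061, 0.1244]
tool_rot: [0.654, -0.275, -0.647, -0.278]
force: [0.4, -0.3, -1.0]
finger_gap: 0.136
```

```bash
python3 -c "
from h import *
plan([.46,-.43,.1],90)
shot('side','s2.png',(180,120,380,250),4)"
```

```text
t 4.55 tcp [0.5864 0.1061 0.1244] jawyaw 133.91 x [ 0.01 -0.   -1.  ] F [ 0.4 -0.3 -1. ] gap 0.136 q [-0.01  0.62  1.61 -0.    0.9  -2.35]
shift xyz mm [  23.2  463.  -298.3] turn rad 0.7664
```

View pics/s2.png

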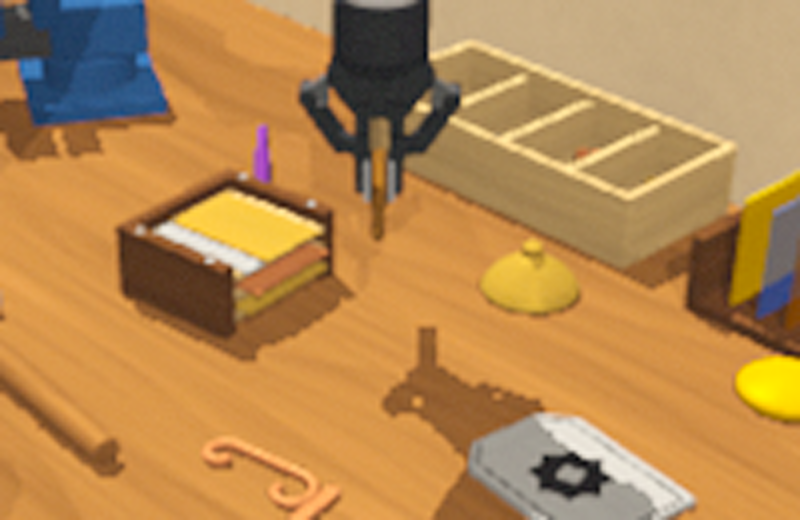

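arm_command(series=[[[0,20,-13,0],[0,36,-23,0],[0,36,-23,0],[0,36,-23,0],[0,36,-23,0],[0,36,-23,0],[0,36,-23,0],[0,36,-23,0],[0,36,-23,0],[0,36,-23,0]]])

```text
t: 5.6
tcp_pos: [0.5008, -0.262, 0.117]
tool_rot: [-0.638, 0.321, 0.646, 0.268]
force: [0.4, -0.0, -0.9]
finger_gap: 0.135
```

arm_command(series=[[[0,36,-23,0],[0,36,-24,0],[0,36,-24,0],[0,12,-8,0],[0,0,0,0.13],[0,0,0,0.13],[0,0,0,0.13],[0,0,0,0.13],[0,0,0,0.13],[0,0,0,0.1]]])

```text
t: 6.6
tcp_pos: [0.4782, -0.3638, 0.1219]
tool_rot: [-0.486, 0.578, 0.457, 0.47]
force: [-0.1, -0.3, -0.6]
finger_gap: 0.137
```

arm_command(series=[[[0,0,0,0],[0,0,0,0]]])

```text
t: 6.8
tcp_pos: [0.4785, -0.3645, 0.1224]
tool_rot: [-0.488, 0.576, 0.458, 0.469]
force: [-0.2, -0.6, -1.5]
finger_gap: 0.135
```

```bash
python3 -c "
from h import *
plan([.46,-.43,.012],91)
im=shot('side','s3.png',(310,200,470,350),4)"
```

```text
t 6.8 tcp [ 0.4785 -0.3645  0.1224] jawyaw 84.64 x [-0.084 -0.133 -0.988] F [-0.2 -0.6 -1.5] gap 0.135 q [-0.76  0.64  1.6  -0.2   0.89 -2.11]
shift xyz mm [119.3   3.7 -50.8] turn rad -0.111
```

View pics/s3.png

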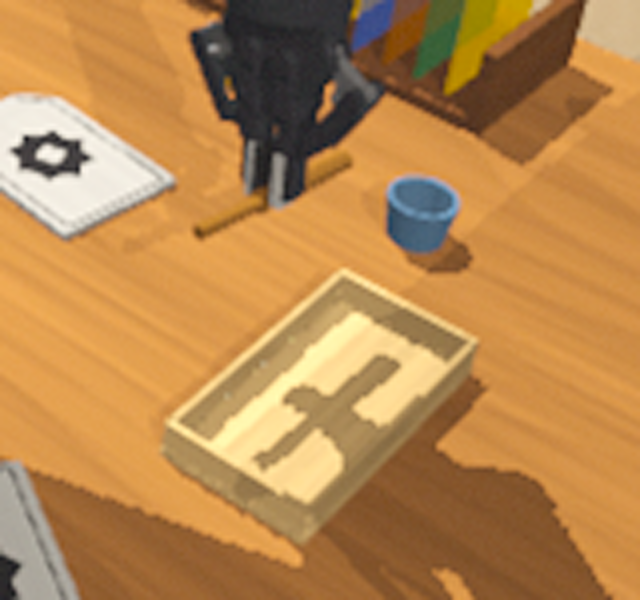

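The tool got tilted about 9° because joint 6 ran into its range during the carry. The punch is still held at (275,195), above and beyond the tray at (320,400). I'll lay the punch first, yawed about 15° so it is nearly level, then undo the tilt.

```bash
python3 -c "
from h import *
plan([.455,-.43,.07],75)"
```

```text
t 6.85 tcp [ 0.4786 -0.3647  0.1226] jawyaw 84.61 x [-0.084 -0.133 -0.987] F [ 0.5 -0.4 -1.3] gap 0.135 q [-0.76  0.64  1.59 -0.2   0.89 -2.11]
shift xyz mm [ 62.6  12.9 -59.1] turn rad 0.1678
```

arm_command(series=[[[0,0,0,0.1],[0,0,0,0.07],[0,0,0,0]]])

```text
t: 7.15
tcp_pos: [0.4788, -0.3652, 0.123]
tool_rot: [-0.447, 0.613, 0.407, 0.509]
force: [0.1, -0.4, -0.7]
finger_gap: 0.135
```

```bash
python3 -c "
from h import *
plan([.455,-.43,.07],75);plan([.455,-.43,.016],75)"
```

```text
t 7.15 tcp [ 0.4788 -0.3652  0.123 ] jawyaw 74.73 x [-0.083 -0.134 -0.987] F [ 0.1 -0.4 -0.7] gap 0.135 q [-0.76  0.64  1.59 -0.2   0.89 -1.94]
shift xyz mm [ 63.    3.1 -59.9] turn rad -0.0047
t 7.15 tcp [ 0.4788 -0.3652  0.123 ] jawyaw 74.73 x [-0.083 -0.134 -0.987] F [ 0.1 -0.4 -0.7] gap 0.135 q [-0.76  0.64  1.59 -0.2   0.89 -1.94]
shift xyz mm [116.3   0.7 -51.7] turn rad -0.0047
```

arm_command(series=[[[14,1,-15,0],[16,1,-15,0],[16,1,-15,0],[17,0,-15,0],[0,0,0,0],[0,0,0,0]]])

```text
t: 7.75
tcp_pos: [0.4541, -0.4309, 0.069]
tool_rot: [-0.445, 0.614, 0.407, 0.509]
force: [0.5, -0.5, -0.7]
finger_gap: 0.136
```

```bash
python3 -c "
from h import *
plan([.455,-.43,.016],75)
im=shot('side','s4.png',(310,200,470,350),4)"
```

```text
t 7.75 tcp [ 0.4541 -0.4309  0.069 ] jawyaw 74.56 x [-0.085 -0.133 -0.988] F [ 0.5 -0.5 -0.7] gap 0.136 q [-0.87  0.74  1.57 -0.21  0.8  -2.02]
shift xyz mm [52.2 -3.   9.1] turn rad -0.0077
```

View pics/s4.png

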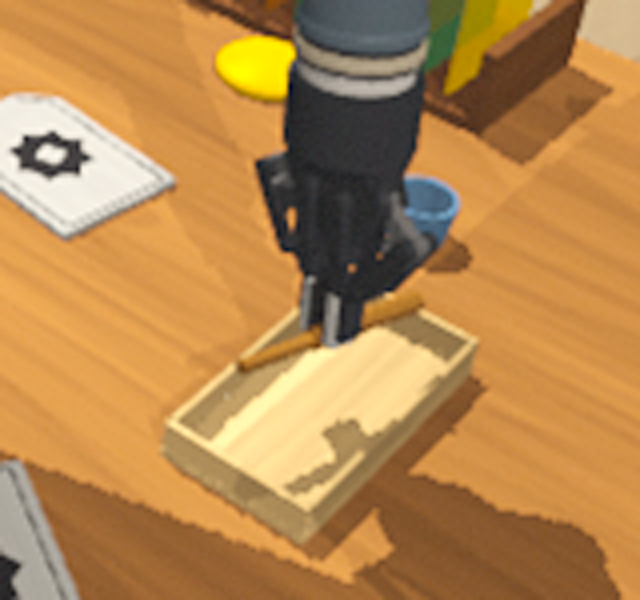

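The punch, ends at (240,362) and (422,303), is above the tray and inside its outline once lowered. Lower and release.

arm_command(series=[[[14,-1,2,0],[14,-1,3,0],[12,-1,3,0],[7,0,1,0],[4,0,0,0],[0,0,0,0]]])

```text
t: 8.4
tcp_pos: [0.4559, -0.4292, 0.0176]
tool_rot: [-0.446, 0.614, 0.407, 0.509]
force: [-0.0, -0.3, -1.2]
finger_gap: 0.137
```

arm_command(series=[[[1,0,0,0],[1,0,0,0],[1,0,0,0],[0,0,0,0]]])

```text
t: 8.8
tcp_pos: [0.4559, -0.4301, 0.0157]
tool_rot: [-0.447, 0.614, 0.406, 0.509]
force: [-0.6, -0.0, -0.9]
finger_gap: 0.136
```

arm_command(series=[[[1,0,0,0],[1,0,0,0],[1,0,0,0],[0,0,0,0]]])

```text
t: 9.2
tcp_pos: [0.4557, -0.4304, 0.0127]
tool_rot: [-0.447, 0.614, 0.406, 0.509]
force: [-0.4, 0.3, 1.6]
finger_gap: 0.134
```

arm_command(series=[[[0,0,0,0],[0,0,0,0],[0,0,0,0],[0,0,0,0]]], jaw=38)

```text
t: 9.6
tcp_pos: [0.4557, -0.4304, 0.0125]
tool_rot: [-0.447, 0.614, 0.406, 0.509]
force: [-0.6, -0.4, 1.1]
finger_gap: 0.379
```

arm_command(series=[[[-10,0,0,0],[-20,0,0,0],[-40,0,0,0],[-40,0,0,0],[-40,0,0,0],[-40,0,0,0],[0,0,0,0]]])

```text
t: 10.3
tcp_pos: [0.4747, -0.4068, 0.2076]
tool_rot: [-0.452, 0.613, 0.401, 0.509]
force: [-0.0, 0.2, 0.0]
finger_gap: 0.379
```

```bash
python3 -c "
from h import *
st()"
```

```text
t 10.3 tcp [ 0.4747 -0.4068  0.2076] jawyaw 74.63 x [-0.073 -0.145 -0.987] F [-0.   0.2  0. ] gap 0.379 q [-0.81  0.55  1.49 -0.18  1.06 -2.03]
```

arm_command(series=[[[0,0,0,0.14],[0,0,0,0.14],[0,0,0,0.14],[0,0,0,0.14],[0,0,0,0.14],[0,0,0,0.14],[0,0,0,0.14],[0,0,0,0.14],[0,0,0,0.14],[0,0,0,0.14]]])

```text
t: 11.3
tcp_pos: [0.471, -0.4043, 0.1998]
tool_rot: [-0.012, 0.731, -0.086, 0.677]
force: [0.3, 1.2, -0.6]
finger_gap: 0.377
```

arm_command(series=[[[0,0,0,0.14],[0,0,0,0.14],[0,0,0,0.14],[0,0,0,0.14],[0,0,0,0.14],[0,0,0,0.14],[0,0,0,0.14],[0,0,0,0.14],[0,0,0,0.14],[0,0,0,0.14]]])

```text
t: 12.3
tcp_pos: [0.471, -0.4043, 0.1998]
tool_rot: [-0.427, -0.503, 0.537, -0.525]
force: [0.1, -0.2, 0.6]
finger_gap: 0.378
```

arm_command(series=[[[0,0,0,0.14],[0,0,0,0.14],[0,0,0,0.14],[0,0,0,0.14],[0,0,0,0.14],[0,0,0,0.14],[0,0,0,0.14],[0,0,0,0.14],[0,0,0,0.14],[0,0,0,0.14]]])

```text
t: 13.3
tcp_pos: [0.471, -0.4043, 0.1997]
tool_rot: [-0.665, -0.039, 0.735, -0.126]
force: [0.0, -0.2, 0.6]
finger_gap: 0.379
```

arm_command(series=[[[0,0,0,0.14],[0,0,0,0.14],[0,0,0,0.14],[0,0,0,0.14],[0,0,0,0]]])

```text
t: 13.8
tcp_pos: [0.4711, -0.4043, 0.1998]
tool_rot: [-0.674, 0.163, 0.718, 0.06]
force: [0.3, -0.3, -0.2]
finger_gap: 0.381
```

```bash
python3 -c "
from h import *
st()"
```

```text
t 13.8 tcp [ 0.4711 -0.4043  0.1998] jawyaw 161.58 x [-0.084 -0.134 -0.987] F [ 0.3 -0.3 -0.2] gap 0.381 q [-0.82  0.55  1.49 -0.18  1.06  2.73]
```

arm_command(series=[[[0,0,0,0.12],[0,0,0,0.1],[0,0,0,0]]])

```text
t: 14.1
tcp_pos: [0.4584, -0.4195, 0.2042]
tool_rot: [-0.672, 0.221, 0.694, 0.133]
force: [-0.8, 0.3, 0.5]
finger_gap: 0.38
```

```bash
python3 -c "
from h import *
st()"
```

```text
t 14.1 tcp [ 0.4584 -0.4195  0.2042] jawyaw 150.96 x [-0.061 -0.114 -0.992] F [-0.8  0.3  0.5] gap 0.38 q [-0.86  0.55  1.49 -0.14  1.06  2.85]
```

The tilt is reducing as intended; continue.

arm_command(series=[[[0,0,0,0.14],[0,0,0,0.14],[0,0,0,0]]])

```text
t: 14.4
tcp_pos: [0.4148, -0.4522, 0.2078]
tool_rot: [0.676, -0.26, -0.652, -0.224]
force: [0.2, 0.5, -0.4]
finger_gap: 0.381
```

```bash
python3 -c "
from h import *
st()"
```

```text
t 14.4 tcp [ 0.4148 -0.4522  0.2078] jawyaw 139.98 x [ 0.014 -0.059 -0.998] F [ 0.2  0.5 -0.4] gap 0.381 q [-1.    0.52  1.53 -0.02  1.04  2.85]
```

arm_command(series=[[[0,0,0,-0.14],[0,0,0,-0.14],[0,0,0,-0.14],[0,0,0,-0.14],[0,0,0,-0.14],[0,0,0,-0.14],[0,0,0,-0.14],[0,0,0,-0.14],[0,0,0,-0.14],[0,0,0,-0.14]]], jaw=60)

```text
t: 15.4
tcp_pos: [0.4181, -0.4491, 0.2075]
tool_rot: [-0.66, -0.226, 0.665, -0.268]
force: [0.2, -0.5, -0.3]
finger_gap: 0.601
```

arm_command(series=[[[0,0,0,-0.14],[0,0,0,-0.14],[0,0,0,-0.14],[0,0,0,-0.14],[0,0,0,-0.14],[0,0,0,-0.14],[0,0,0,-0.14],[0,0,0,-0.14],[0,0,0,-0.14],[0,0,0,-0.14]]])

```text
t: 16.4
tcp_pos: [0.4182, -0.4491, 0.2075]
tool_rot: [0.332, 0.601, -0.363, 0.63]
force: [0.5, -0.3, 0.2]
finger_gap: 0.598
```

arm_command(series=[[[0,0,0,-0.14],[0,0,0,-0.14],[0,0,0,-0.14],[0,0,0,-0.14],[0,0,0,-0.14],[0,0,0,-0.14],[0,0,0,-0.08],[0,0,0,0]]])

```text
t: 17.2
tcp_pos: [0.4181, -0.4492, 0.2075]
tool_rot: [0.021, 0.699, -0.061, 0.712]
force: [-0.6, 0.1, 0.1]
finger_gap: 0.597
```

```bash
python3 -c "
from h import *
plan([.526,-.251,.05],-7.5)
im=shot('top','t2.png',(390,170,480,280),5)"
```

```text
t 17.2 tcp [ 0.4181 -0.4492  0.2075] jawyaw -6.57 x [ 0.014 -0.058 -0.998] F [-0.6  0.1  0.1] gap 0.597 q [-0.99  0.52  1.53 -0.02  1.04 -0.87]
shift xyz mm [147.3 217.8  81.2] turn rad 0.0162
```

View pics/t2.png

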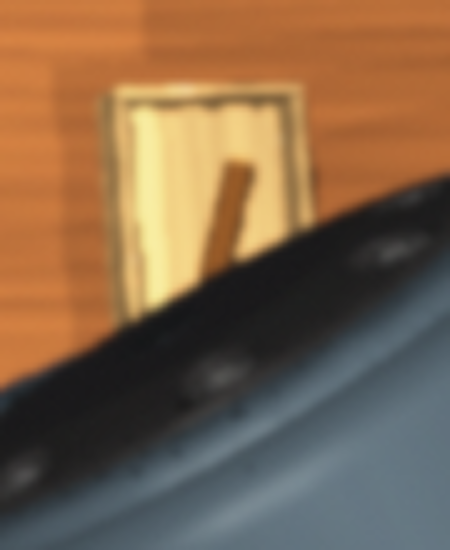

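The punch lies in the tray (end at crop (238,165), inside the walls). Now behind the template.

arm_command(series=[[[12,36,13,0.016],[22,36,13,0],[24,36,14,0],[24,36,14,0],[24,36,13,0],[24,36,14,0],[16,0,0,0],[0,0,0,0],[0,0,0,0]]])

```text
t: 18.15
tcp_pos: [0.5287, -0.2555, 0.0518]
tool_rot: [0.027, 0.699, -0.068, 0.712]
force: [0.1, -0.7, 0.0]
finger_gap: 0.6
```

```bash
python3 -c "
from h import *
plan([.526,-.251,.0],-7.5)
im=shot('top','t3.png',(280,140,380,230),6)
# refit with clean view
"
```

```text
t 18.15 tcp [ 0.5287 -0.2555  0.0518] jawyaw -7.66 x [ 0.015 -0.059 -0.998] F [ 0.1 -0.7  0. ] gap 0.6 q [-0.62  0.72  1.69 -0.06  0.69 -0.44]
shift xyz mm [51.4  7.  -4.5] turn rad -0.0028
```

arm_command(series=[[[15,0,-4,0],[15,0,0,0],[10,0,0,0],[4,0,0,0],[0,0,0,0],[0,0,0,0]]])

```text
t: 18.8
tcp_pos: [0.5254, -0.2578, 0.0079]
tool_rot: [0.027, 0.698, -0.068, 0.712]
force: [0.5, 0.1, 1.3]
finger_gap: 0.6
```

arm_command(series=[[[2,0,0,0],[2,0,0,0],[0,0,0,0]]])

```text
t: 19.1
tcp_pos: [0.5252, -0.2577, 0.0037]
tool_rot: [0.027, 0.699, -0.068, 0.712]
force: [-0.4, 0.0, 0.7]
finger_gap: 0.599
```

arm_command(series=[[[2,0,0,0],[0,0,0,0]]])

```text
t: 19.3
tcp_pos: [0.5252, -0.2578, 0.0016]
tool_rot: [0.027, 0.699, -0.068, 0.712]
force: [-0.4, 0.4, 0.1]
finger_gap: 0.604
```

arm_command(series=[[[1,0,0,0],[1,0,0,0],[0,0,0,0]]])

```text
t: 19.6
tcp_pos: [0.5252, -0.258, -0.0004]
tool_rot: [0.027, 0.699, -0.068, 0.712]
force: [0.1, -0.5, -0.2]
finger_gap: 0.595
```

arm_command(series=[[[1,0,0,0],[1,0,0,0],[0,0,0,0]]])

```text
t: 19.9
tcp_pos: [0.5253, -0.2581, -0.0021]
tool_rot: [0.027, 0.699, -0.068, 0.712]
force: [0.5, -0.6, 0.6]
finger_gap: 0.6
```

arm_command(series=[[[1,0,0,0],[0,0,0,0]]])

```text
t: 20.1
tcp_pos: [0.5254, -0.2581, -0.0023]
tool_rot: [0.027, 0.699, -0.068, 0.712]
force: [-1.0, 0.6, 7.7]
finger_gap: 0.599
```

arm_command(series=[[[1,0,0,0],[0,0,0,0]]])

```text
t: 20.3
tcp_pos: [0.5254, -0.2582, -0.0025]
tool_rot: [0.027, 0.698, -0.068, 0.712]
force: [-1.8, 1.7, 13.2]
finger_gap: 0.598
```

```bash
cat > tfit.py <<'E'
from fit import *
POLY=[(.075,-.033),(.075,.033),(.053,.055),(-.075,.055),(-.075,-.055),(.053,-.055)]
def tfit(im,p0,win,thr=95):
    "im RGB; win u0,v0,u1,v1"
    big=cv2.resize(im,None,fx=4,fy=4,interpolation=cv2.INTER_LINEAR)
    hs=cv2.cvtColor(big,cv2.COLOR_RGB2HSV); m0=((hs[...,1]<thr)&(hs[...,2]>90)).astype(np.uint8); m=np.zeros_like(m0)
    a,b,c,d=[4*w for w in win]; m[b:d,a:c]=m0[b:d,a:c]
    k=max(cv2.findContours(m,0,1)[0],key=cv2.contourArea)
    k=(k[:,0]+.5)/4-.5
    W=np.array([px2w('top',*q,.005)[:2] for q in k]); poly=(np.array(POLY)*1000).astype(np.float32).reshape(-1,1,2)
    def r(p):
        c,s=np.cos(p[2]),np.sin(p[2]); d=(W-p[:2])@np.array([[c,-s],[s,c]])*1000
        return [cv2.pointPolygonTest(poly,(float(a),float(b)),True) for a,b in d]
    o=least_squares(r,p0,diff_step=1e-4,loss='soft_l1'); e=r(o.x)
    print('tmpl',np.round(o.x,4),round(np.degrees(o.x[2]),2),'res',np.mean(np.abs(e)).round(2),np.max(np.abs(e)).round(1),len(k)); return o.x
E
python3 - <<'E'
from tfit import *
st()
i0=cv2.imread('pics/raw_top0.png')[:,:,::-1]; i1=cv2.imread('pics/raw_t3.png')[:,:,::-1]
for i in(i0,i1):
  for th in (80,95,110): tfit(i,[.54,-.146,1.44],(285,165,360,225),th)
E
```

```text
t 20.3 tcp [ 0.5254 -0.2582 -0.0025] jawyaw -7.66 x [ 0.015 -0.059 -0.998] F [-1.8  1.7 13.2] gap 0.598 q [-0.63  0.81  1.71 -0.07  0.58 -0.43]
tmpl [ 0.5403 -0.1464  1.4405] 82.53 res 0.65 1.5 703
tmpl [ 0.5403 -0.1464  1.4405] 82.53 res 1.29 2.1 710
tmpl [ 0.5403 -0.1465  1.4404] 82.53 res 1.93 2.7 715Traceback (most recent call last):
  File "<stdin>", line 5, in <module>
  File "tfit.py", line 10, in tfit
    W=np.array([px2w('top',*q,.005)[:2] for q in k]); poly=(np.array(POLY)*1000).astype(np.float32).reshape(-1,1,2)
                ~~~~^^^^^^^^^^^^^^^
  File "h.py", line 11, in px2w
    p,E,f=cam(name); d=E[:3,:3]@np.array([(u-p['cx'])/f,(v-p['cy'])/f,1]); o=E[:3,3]; return o+d*(z-o[2])/d[2]
          ~~~^^^^^^
  File "h.py", line 9, in cam
    p=camera_params(name); E=np.array(p['extrinsics']); f=210/np.tan(np.radians(p['fovy'])/2); return p,E,f
ValueError: time passes only in moves, steps and waits
```

arm_command(series=[[[-2,0,0,0],[-2,0,0,0],[0,0,0,0]]])

```text
t: 20.6
tcp_pos: [0.5254, -0.2581, -0.0002]
tool_rot: [0.027, 0.698, -0.068, 0.712]
force: [-0.0, 0.4, 0.7]
finger_gap: 0.601
```

```bash
sed -i 's/^def cam(name):/from functools import lru_cache\n@lru_cache\ndef cam(name):/' h.py
python3 - <<'E'
from tfit import *
st()
tfit(cv2.imread('pics/raw_t3.png')[:,:,::-1],[.54,-.146,1.44],(285,165,360,225),80)
im=cv2.imread('pics/raw_top0.png').astype(float)
P=[]
for u,v in[(152,167),(183.5,163.25),(156.75,218),(188.75,213.75)]:
    a,b=int(round(u)),int(round(v)); w=im[b-3:b+4,a-3:a+4].min(2); w=np.clip(w-np.median(w)-15,0,None)
    yy,xx=np.mgrid[b-3:b+4,a-3:a+4]; c=((w*xx).sum()/w.sum(),(w*yy).sum()/w.sum()); W=px2w('top',*c,.067)[:2]; P.append(W); print(np.round(c,2),np.round(W,4))
P=np.array(P); d=(P[0]-P[1])/2+(P[2]-P[3])/2; e=(P[0]+P[1]-P[2]-P[3])/2
m=P.mean(0); print('along',np.linalg.norm(d),np.degrees(np.arctan2(d[1],d[0])),'across',np.linalg.norm(e),np.degrees(np.arctan2(e[1],e[0])),'mid',m)
for y in(97.5,98.5): 
    ax=np.array([np.cos(np.radians(y)),np.sin(np.radians(y))]); print('mid - rackorigin along',(m-[.5533,.1826])@ax,'lat',(m-[.5533,.1826])@[ -ax[1],ax[0]])
E
```

```text
t 20.6 tcp [ 5.254e-01 -2.581e-01 -2.000e-04] jawyaw -7.66 x [ 0.015 -0.059 -0.998] F [-0.   0.4  0.7] gap 0.601 q [-0.63  0.81  1.71 -0.07  0.58 -0.44]
tmpl [ 0.5452 -0.1361  1.5563] 89.17 res 29.23 48.3 1071
[151.52 166.57] [0.6028 0.2967]
[183.   162.66] [0.6135 0.218 ]
[156.13 217.37] [0.4739 0.2796]
[188.27 212.9 ] [0.4855 0.2006]
along 0.07966406455956061 98.03231642949093 across 0.12961900727848927 7.656585457200155 mid [0.54390105 0.24875168]
mid - rackorigin along 0.0668125505451121 lat 0.0006840093904435865
mid - rackorigin along 0.06681431227993918 lat -0.0004821345747244993
```

```bash
cat > path.py <<'E'
from tfit import *
def rows(tcps,yaws,nr=1):
    "tcps world list, yaws jaw deg"
    s,R,y0=st(); R=np.array(R); cur=s['tcp_pos'].copy(); cy=y0; out=[]
    for T,y in zip(tcps,yaws):
        d=R.T@(np.array(T)-cur)*1000; t=-np.radians(y-cy); d=np.round(d,nr);t=round(t,3)
        cur=cur+R@d/1000; R=R@Ro.from_rotvec([t,0,0]).as_matrix(); cy-=np.degrees(t); out.append(d.tolist()+[t])
    for i in range(0,len(out),10): print(json.dumps(out[i:i+10]))
    print('end',np.round(cur,4),round(cy,2))
E
python3 - <<'E'
from path import *
from scipy.optimize import brentq
A=np.array([.5403,-.1464]); B=np.array([.5646,.0972]); L1=.07
def gen(h1,L):
    s=np.arange(0,L+1e-9,.001); h=np.interp(s,[0,L1,L-.015,L],[82.5,h1,97.8,97.8]); u=np.c_[np.cos(np.radians(h)),np.sin(np.radians(h))]
    return s,h,A+np.r_[[[0,0]],np.cumsum((u[1:]+u[:-1])/2*.001,0)]
L=.248
h1=brentq(lambda h:gen(h,L)[2][-1,0]-B[0],60,90); s,h,c=gen(h1,L); print('h1',h1,c[-1],B)
idx=list(range(10,len(s),10)); 
T=[];Y=[]
u=np.array([np.cos(np.radians(82.5)),np.sin(np.radians(82.5))])
for d in (.030,.020,.010,.001): T.append([*(A-(.086+d)*u),0]);Y.append(-7.5)
for i in idx:
    u=np.array([np.cos(np.radians(h[i])),np.sin(np.radians(h[i]))]); T.append([*(c[i]-.086*u),0]);Y.append(h[i]-90)
rows(T,Y)
E
```

```text
h1 73.73769613853186 [0.5646     0.09825852] [0.5646 0.0972]
t 20.6 tcp [ 5.254e-01 -2.581e-01 -2.000e-04] jawyaw -7.66 x [ 0.015 -0.059 -0.998] F [-0.   0.4  0.7] gap 0.601 q [-0.63  0.81  1.71 -0.07  0.58 -0.44]
[[-0.0, -3.4, 0.2, -0.003], [-0.6, 10.0, 0.0, 0.0], [-0.6, 10.0, 0.0, 0.0], [-0.5, 9.0, 0.0, 0.0], [-0.6, 11.0, -1.7, 0.022], [-0.6, 10.0, -1.8, 0.022], [-0.6, 10.0, -1.8, 0.022], [-0.6, 10.0, -1.8, 0.022], [-0.6, 10.0, -1.7, 0.021], [-0.6, 10.0, -1.8, 0.022]]
[[-0.6, 10.0, -1.8, 0.022], [-0.4, 10.0, 2.1, -0.026], [-0.5, 10.0, 2.1, -0.025], [-0.5, 10.1, 2.1, -0.026], [-0.5, 10.0, 2.1, -0.026], [-0.5, 10.0, 2.1, -0.026], [-0.5, 10.0, 2.1, -0.026], [-0.5, 10.0, 2.1, -0.025], [-0.5, 10.0, 2.0, -0.026], [-0.5, 10.1, 2.1, -0.026]]
[[-0.6, 10.0, 2.1, -0.026], [-0.5, 10.0, 2.1, -0.025], [-0.6, 10.0, 2.1, -0.026], [-0.5, 10.0, 2.1, -0.026], [-0.6, 10.0, 2.0, -0.026], [-0.6, 10.0, 2.1, -0.025], [-0.6, 10.0, 2.1, -0.026], [-0.6, 10.0, 0.6, -0.008]]
end [0.5774 0.0051 0.    ] 7.81
```

arm_command(series=[[[-0.6,6.6,0,0],[-0.6,10,0,0],[-0.5,9,0,0],[-0.6,11,-1.7,0.022],[-0.6,10,-1.8,0.022],[-0.6,10,-1.8,0.022],[-0.6,10,-1.8,0.022],[-0.6,10,-1.7,0.021]]])

```text
t: 21.4
tcp_pos: [0.5293, -0.1804, -0.0]
tool_rot: [0.065, 0.694, -0.106, 0.71]
force: [-0.9, -3.5, -0.3]
finger_gap: 0.6
```

```bash
python3 -c "
from path import *
s,R,y=st(); 
im=shot('side','s5.png',(250,180,410,300),5)"
```

```text
t 21.4 tcp [ 0.5293 -0.1804 -0.    ] jawyaw -13.87 x [ 0.015 -0.06  -0.998] F [-0.9 -3.5 -0.3] gap 0.6 q [-0.5   0.79  1.77 -0.09  0.54 -0.19]
```

View pics/s5.png

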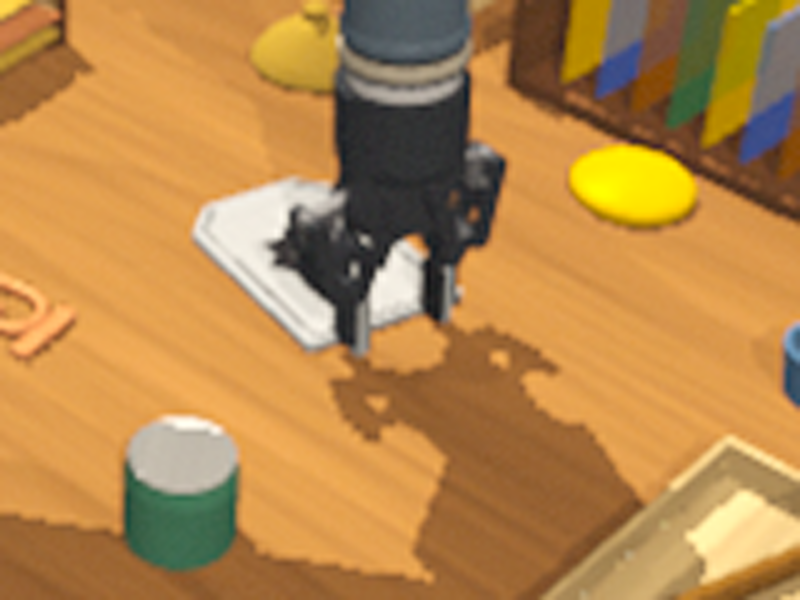

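Both fingers, tips at (355,350) and (440,315), are behind the tail, and the template moves flat. Force is about 3.5 N. Continue the path.

arm_command(series=[[[-0.6,10,-1.8,0.022],[-0.6,10,-1.8,0.022],[-0.4,10,2.1,-0.026],[-0.5,10,2.1,-0.025],[-0.5,10,2.1,-0.026],[-0.5,10,2.1,-0.026],[-0.5,10,2.1,-0.026],[-0.5,10,2.1,-0.026],[-0.5,10,2.1,-0.025],[-0.5,10,2,-0.026]]])

```text
t: 22.45
tcp_pos: [0.5631, -0.0847, 0.0002]
tool_rot: [0.007, 0.7, -0.049, 0.713]
force: [0.0, -4.8, 2.2]
finger_gap: 0.599
```

arm_command(series=[[[-0.5,10,2.1,-0.026],[-0.6,10,2.1,-0.026],[-0.5,10,2.1,-0.025],[0,0,0,0]]])

```text
t: 22.85
tcp_pos: [0.571, -0.0538, 0.0002]
tool_rot: [-0.02, 0.701, -0.021, 0.712]
force: [1.3, -0.2, 0.2]
finger_gap: 0.6
```

```bash
python3 - <<'E'
from path import *
s,R,y=st()
c=s['tcp_pos'][:2]; a=np.radians(y+90); u=np.array([np.cos(a),np.sin(a)]); g=c+.086*u; print('expected centre',g,y+90)
print(w2px('top',[*g,.005]))
im=shot('top','t6.png',(190,150,340,240),5)
# visible template contour: left/nose part only
big=cv2.resize(im,None,fx=4,fy=4); hs=cv2.cvtColor(big,cv2.COLOR_RGB2HSV)
n=w2px('top',[*(g+.075*u),.005]); print('nose px expected',n)
E
```

```text
t 22.85 tcp [ 5.71e-01 -5.38e-02  2.00e-04] jawyaw -0.12 x [ 0.016 -0.058 -0.998] F [ 1.3 -0.2  0.2] gap 0.6 q [-0.26  0.8   1.72 -0.09  0.59 -0.18]
expected centre [0.57120169 0.03221692] 89.88132022091226
[257.2, 184.4]
nose px expected [229.2, 184.1]
```

View pics/t6.png

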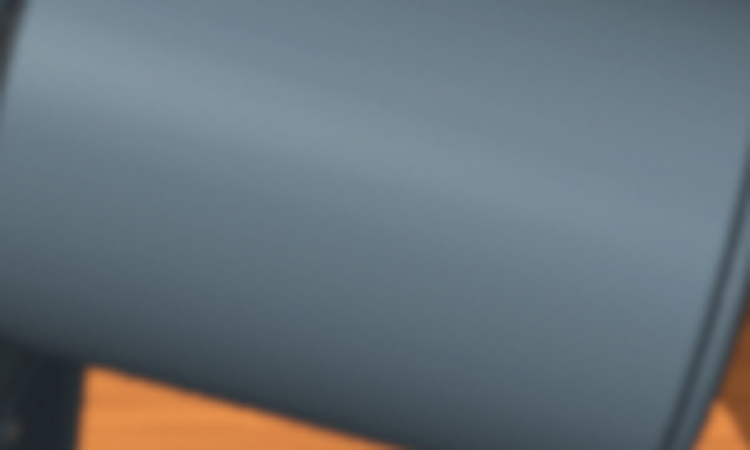

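The arm hides the template in the top view, so I'll fit it in the side view numerically.

```bash
cat > sfit.py <<'E'
from path import *
poly=(np.array(POLY)*1000).astype(np.float32).reshape(-1,1,2)
def sfit(im,p0,thr=80,n=4,z=.006,gate=7,camn='side',quiet=False):
    big=cv2.resize(im,None,fx=4,fy=4,interpolation=cv2.INTER_LINEAR)
    hs=cv2.cvtColor(big,cv2.COLOR_RGB2HSV); m=((hs[...,1]<thr)&(hs[...,2]>110)).astype(np.uint8)
    ks=cv2.findContours(m,0,1)[0]; k=np.concatenate([q[:,0] for q in ks if cv2.contourArea(q)>300]); k=(k+.5)/4-.5
    W=np.array([px2w(camn,*q,z)[:2] for q in k]); p=np.array(p0,float)
    def sd(p,W):
        c,s=np.cos(p[2]),np.sin(p[2]); d=(W-p[:2])@np.array([[c,-s],[s,c]])*1000
        return np.array([cv2.pointPolygonTest(poly,(float(a),float(b)),True) for a,b in d])
    for i in range(n):
        G=[12,9,gate,gate][min(i,3)]; Wi=W[np.abs(sd(p,W))<G]
        p=least_squares(lambda q:sd(q,Wi),p,diff_step=1e-4,loss='soft_l1').x
    e=sd(p,Wi); print(camn,np.round(p,4),round(np.degrees(p[2]),2),'n',len(Wi),'res',np.abs(e).mean().round(2)); return p
E
python3 - <<'E'
from sfit import *
im0=cv2.imread('pics/raw_side0.png')[:,:,::-1]; sfit(im0,[.5403,-.1464,np.radians(82.5)])
im=snapshot('side'); cv2.imwrite('pics/raw_s7.png',im[:,:,::-1])
sfit(im,[.5712,.0322,np.radians(89.9)])
sfit(im,[.5732,.0342,np.radians(93)],thr=95)
E
```

```text
side [ 0.5389 -0.148   1.4307] 81.97 n 480 res 1.95
side [0.5696 0.0319 1.5498] 88.8 n 392 res 2.24
side [0.5692 0.0328 1.5461] 88.59 n 397 res 2.74
```

```bash
python3 - <<'E'
from path import *
s=np.arange(0,.0651,.001); h=np.interp(s,[0,.042,.065],[89.6,97.8,97.8]); uu=np.c_[np.cos(np.radians(h)),np.sin(np.radians(h))]
c=np.array([.5712,.0322])+np.r_[[[0,0]],np.cumsum(uu[1:]*.001,0)]
I=[7,14,21,28,35,42,50,58,65]
rows([[*(c[i]-.086*uu[i]),.0002] for i in I],[h[i]-90 for i in I])
print(c[-1], 'lat',(c[-1]-[.5439,.2488])@[-.9907,-.1357])
E
```

```text
t 22.95 tcp [ 5.699e-01 -5.440e-02 -2.000e-04] jawyaw -0.2 x [ 0.014 -0.057 -0.998] F [-0.5  1.3 -0.4] gap 0.599 q [-0.26  0.8   1.72 -0.09  0.59 -0.18]
[[-0.8, 7.6, 2.7, -0.02], [-0.4, 7.0, 2.0, -0.024], [-0.4, 7.0, 1.9, -0.024], [-0.4, 7.0, 2.0, -0.024], [-0.4, 7.0, 1.9, -0.024], [-0.3, 7.0, 2.0, -0.024], [-0.5, 8.0, -0.0, 0.0], [-0.5, 8.0, -0.0, 0.0], [-0.4, 7.0, -0.0, 0.0]]
end [5.77e-01 1.16e-02 2.00e-04] 7.82
[0.56529915 0.09685924] lat -0.0005817785674878395
```

arm_command(series=[[[-0.6,7.6,2.2,-0.02],[-0.4,7,2,-0.024],[-0.4,7,1.9,-0.024],[-0.4,7,2,-0.024],[-0.4,7,1.9,-0.024],[-0.3,7,2,-0.024],[-0.5,8,0,0],[-0.5,8,0,0],[-0.4,6,0,0],[0,0,0,0]]])

```text
t: 23.95
tcp_pos: [0.5766, 0.0108, 0.0002]
tool_rot: [-0.069, 0.702, 0.027, 0.709]
force: [0.1, 0.8, -0.3]
finger_gap: 0.595
```

```bash
python3 - <<'E'
from sfit import *
s,R,y=st(); a=np.radians(y+90); u=np.array([np.cos(a),np.sin(a)]); g=s['tcp_pos'][:2]+.086*u; print('expected',g,y+90)
im=snapshot('side'); cv2.imwrite('pics/raw_s8.png',im[:,:,::-1])
p=sfit(im,[*g,a])+[.0014,.0016,.0096]
print('corrected',p,np.degrees(p[2]))
for q in (p,g): print('lat mm',(np.array(q[:2])-[.5439,.2488])@[-.9907,-.1357]*1000,'to mid',(np.array([.5439,.2488])-q[:2])@[-.1357,.9907]*1000)
E
```

```text
t 23.95 tcp [5.766e-01 1.080e-02 2.000e-04] jawyaw 7.82 x [ 0.014 -0.058 -0.998] F [ 0.1  0.8 -0.3] gap 0.595 q [-0.15  0.81  1.71 -0.1   0.61 -0.2 ]
expected [0.56491012 0.09602082] 97.8195906552285
side [0.5636 0.0956 1.69  ] 96.83 n 375 res 2.18
corrected [0.56498451 0.09721255 1.69956269] 97.37776926589582
lat mm -0.3180116511373211 to mid 153.0388530813428
lat mm -0.08258705192836988 to mid 154.20940228120548
```

Aligned: lateral error under 0.5 mm, heading within 0.5°. Insert straight.

arm_command(series=[[[-0.5,8,0,0],[-0.5,8,0,0],[-0.5,8,0,0],[-0.4,7,0,0],[-0.4,7,0,0],[-0.4,7,0,0],[-0.4,7,0,0]]])

```text
t: 24.7
tcp_pos: [0.5709, 0.0559, 0.0015]
tool_rot: [-0.074, 0.701, 0.026, 0.709]
force: [-2.1, -40.3, 17.0]
finger_gap: 0.602
```

arm_command(series=[[[-0.4,7,0,0],[-0.4,7,0,0],[-0.4,7,0,0],[-0.4,7,0,0],[-0.4,7,0,0],[-0.4,7,0,0],[-0.4,7,0,0]]])

```text
t: 25.4
tcp_pos: [0.5665, 0.1086, 0.0032]
tool_rot: [-0.071, 0.699, 0.027, 0.711]
force: [1.0, -8.9, 16.5]
finger_gap: 0.598
```

```bash
python3 - <<'E'
from sfit import *
s,R,y=st(); d=s['tcp_pos'][:2]-[.5439,.2488]; print('lat mm',d@[-.9907,-.1357]*1000,'tcp along',d@[-.1357,.9907]*1000)
im=snapshot('side'); cv2.imwrite('pics/raw_s9.png',im[:,:,::-1])
E
```

```text
t 25.4 tcp [0.5665 0.1086 0.0032] jawyaw 7.97 x [ 0.021 -0.061 -0.998] F [ 1.  -8.9 16.5] gap 0.598 q [ 0.03  0.8   1.7  -0.11  0.62 -0.02]
lat mm -3.3407805970302946 tcp along -141.93948399498584
```

```bash
python3 - <<'E'
from sfit import *
im=cv2.imread('pics/raw_s9.png')[:,:,::-1]
u=np.array([-.1357,.9907])
for k in (70,86,100,120):
    g=np.array([.5665,.1086])+k/1000*u; print(k); sfit(im,[*g,np.radians(97.8)])
a=im[140:225,195:325,::-1]; 
cv2.imwrite('pics/s9.png',cv2.resize(a,None,fx=6,fy=6,interpolation=cv2.INTER_CUBIC))
E
```

```text
70
side [0.5519 0.184  1.6919] 96.94 n 216 res 2.73
86
side [0.5506 0.1888 1.7093] 97.94 n 220 res 2.83
100
side [0.5495 0.205  1.6897] 96.81 n 192 res 2.74
120
side [0.5462 0.2216 1.7131] 98.15 n 120 res 2.93
```

View pics/s9.png

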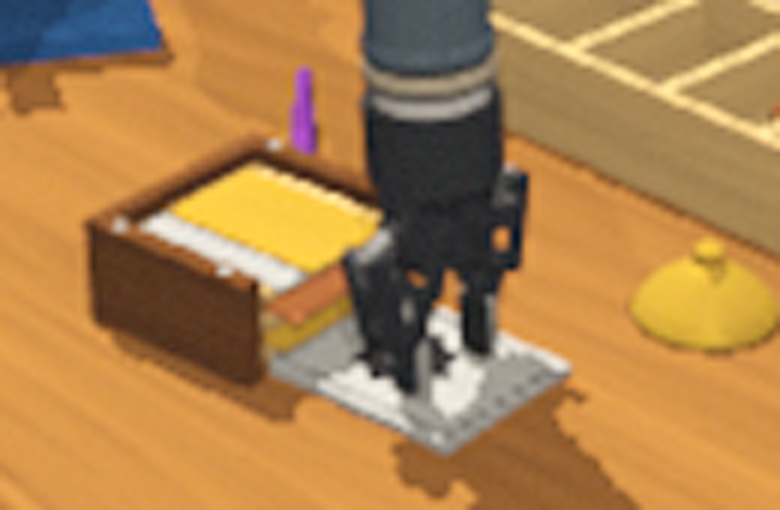

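The fingers have ridden up onto the template: the tips at (410,390) and (478,350) stand ahead of the tail edge, which runs (447,452)–(570,370), while the nose is in the mouth. I'll lift, back off and measure where it stopped.

arm_command(series=[[[-10,0,0,0],[-20,0,0,0],[-5,-30,0,0],[0,-35,0,0],[0,-10,0,0],[0,0,0,0]]])

```text
t: 26.05
tcp_pos: [0.5728, 0.0371, 0.0394]
tool_rot: [-0.068, 0.702, 0.026, 0.709]
force: [0.1, 0.4, -0.5]
finger_gap: 0.6
```

```bash
python3 - <<'E'
from sfit import *
a=px2w('side',195+447/6,140+452/6,.006);b=px2w('side',195+570/6,140+370/6,.006);print(a,b,np.linalg.norm(a-b),np.degrees(np.arctan2(*(b-a)[1::-1]))+90,(a+b)/2)
st()
for cm in('side','top'):
    im=snapshot(cm); cv2.imwrite(f'pics/raw_{cm}10.png',im[:,:,::-1])
    big=cv2.resize(im,None,fx=4,fy=4,interpolation=cv2.INTER_LINEAR); hs=cv2.cvtColor(big,cv2.COLOR_RGB2HSV); m=((hs[...,1]<80)&(hs[...,2]>100)).astype(np.uint8)
    e=w2px(cm,[.565,.105,.006]); print(cm,'centre',e)
    for k in cv2.findContours(m,0,1)[0]:
        if cv2.contourArea(k)>1500:
            q=(cv2.approxPolyDP(k,8,True)[:,0]+.5)/4-.5
            W=np.array([px2w(cm,*t,.006)[:2] for t in q])
            if np.min(np.linalg.norm(W-[.565,.12],axis=1))<.08: print(np.round(np.c_[q,W],3).tolist())
E
```

```text
[0.51142889 0.05029772 0.006     ] [0.61930638 0.06344035 0.006     ] 0.10867512784520544 96.94606960677584 [0.56536763 0.05686904 0.006     ]
t 26.05 tcp [0.5728 0.0371 0.0394] jawyaw 7.61 x [ 0.014 -0.058 -0.998] F [ 0.1  0.4 -0.5] gap 0.6 q [-0.1   0.74  1.7  -0.09  0.68 -0.16]
side centre [269.8, 202.7]
[[239.625, 199.625, 0.504, 0.188], [268.625, 214.875, 0.511, 0.054], [289.375, 201.125, 0.62, 0.067], [282.375, 194.625, 0.633, 0.113], [281.625, 202.625, 0.594, 0.078], [278.375, 203.375, 0.583, 0.082], [275.125, 193.875, 0.619, 0.134], [261.625, 187.875, 0.613, 0.196]]
top centre [229.9, 186.4]
[[249.125, 180.625, 0.581, 0.054], [241.875, 220.875, 0.472, 0.072], [241.125, 254.625, 0.384, 0.072]]
[[88.125, 165.125, 0.621, 0.485], [74.375, 202.375, 0.519, 0.514], [74.875, 234.125, 0.436, 0.507], [80.375, 249.375, 0.396, 0.49], [234.125, 265.875, 0.354, 0.09], [245.125, 176.625, 0.592, 0.065], [243.125, 170.875, 0.608, 0.07], [98.375, 157.375, 0.642, 0.459]]
```

arm_command(series=[[[14,0,0,0],[14,0,0,0],[9,0,0,0],[3,0,0,0],[0,0,0,0],[1,0,0,0],[0,0,0,0]]])

```text
t: 26.85
tcp_pos: [0.5741, 0.035, -0.0012]
tool_rot: [-0.069, 0.701, 0.027, 0.709]
force: [-0.4, -0.2, 0.1]
finger_gap: 0.596
```

arm_command(series=[[[1,0,0,0],[1,0,0,0],[0,0,0,0]]])

```text
t: 27.15
tcp_pos: [0.5742, 0.0349, -0.0027]
tool_rot: [-0.069, 0.701, 0.027, 0.709]
force: [0.1, 1.2, 4.5]
finger_gap: 0.601
```

arm_command(series=[[[-0.4,7,0,0],[-0.3,5,0,0],[-0.2,3,0,0],[-0.1,2,0,0],[0,0,0,0]]])

```text
t: 27.65
tcp_pos: [0.5725, 0.0516, -0.0027]
tool_rot: [-0.07, 0.7, 0.027, 0.71]
force: [0.8, -3.9, 5.6]
finger_gap: 0.6
```

arm_command(series=[[[-0.1,2,0,0],[-0.1,2,0,0],[0,0,0,0]]])

```text
t: 27.95
tcp_pos: [0.5725, 0.0528, -0.0027]
tool_rot: [-0.071, 0.7, 0.026, 0.71]
force: [0.7, -14.5, 5.8]
finger_gap: 0.6
```

arm_command(series=[[[-0.1,2,0,0],[-0.1,2,0,0],[0,0,0,0]]])

```text
t: 28.25
tcp_pos: [0.5722, 0.0581, -0.0027]
tool_rot: [-0.07, 0.7, 0.026, 0.71]
force: [1.5, -7.2, 4.5]
finger_gap: 0.596
```

arm_command(series=[[[-0.1,2,0,0],[-0.2,3,0,0],[-0.2,3,0,0],[0,0,0,0]]])

```text
t: 28.65
tcp_pos: [0.5709, 0.0669, -0.0027]
tool_rot: [-0.07, 0.7, 0.027, 0.71]
force: [1.8, -5.5, 4.9]
finger_gap: 0.598
```

arm_command(series=[[[-0.2,4,0,0],[-0.2,4,0,0],[-0.2,4,0,0],[0,0,0,0]]])

```text
t: 29.05
tcp_pos: [0.5693, 0.0789, -0.0027]
tool_rot: [-0.07, 0.7, 0.027, 0.71]
force: [0.7, -5.6, 6.4]
finger_gap: 0.603
```

arm_command(series=[[[-0.3,5,0,0],[-0.3,5,0,0],[-0.3,5,0,0],[-0.3,5,0,0],[-0.3,5,0,0],[-0.2,5,0,0],[-0.3,5,0,0],[0,0,0,0]]])

```text
t: 29.85
tcp_pos: [0.5644, 0.1139, -0.0027]
tool_rot: [-0.07, 0.7, 0.027, 0.71]
force: [0.9, -5.1, 6.9]
finger_gap: 0.596
```

```bash
cat > tail.py <<'E'
from sfit import *
def tail():
    s,R,y=st(); im=snapshot('side')
    big=cv2.resize(im,None,fx=4,fy=4,interpolation=cv2.INTER_LINEAR); hs=cv2.cvtColor(big,cv2.COLOR_RGB2HSV); m=((hs[...,1]<80)&(hs[...,2]>100)).astype(np.uint8)
    t=s['tcp_pos'][:2]
    for k in cv2.findContours(m,0,1)[0]:
        if cv2.contourArea(k)>300:
            q=(cv2.approxPolyDP(k,6,True)[:,0]+.5)/4-.5; W=np.array([px2w('side',*v,.006)[:2] for v in q])+[.0014,.0016]
            if np.min(np.linalg.norm(W-t-[0,.03],axis=1))<.06: print(np.round(W,3).tolist())
    return im
E
python3 -c "
from tail import *
im=tail(); cv2.imwrite('pics/raw_s11.png',im[:,:,::-1])"
```

```text
t 29.85 tcp [ 0.5644  0.1139 -0.0027] jawyaw 7.9 x [ 0.018 -0.06  -0.998] F [ 0.9 -5.1  6.9] gap 0.596 q [ 0.04  0.81  1.7  -0.11  0.61 -0.01]
[[0.499, 0.189], [0.503, 0.117], [0.528, 0.116], [0.554, 0.149], [0.552, 0.172], [0.531, 0.191]]
[[0.617, 0.16], [0.603, 0.17], [0.528, 0.104], [0.535, 0.1], [0.557, 0.122], [0.583, 0.125]]
```

arm_command(series=[[[-0.2,4,0,0],[-0.2,4,0,0],[-0.2,4,0,0],[-0.1,2,0,0],[0,0,0,0]]])

```text
t: 30.4
tcp_pos: [0.5626, 0.1273, -0.0027]
tool_rot: [-0.07, 0.7, 0.027, 0.71]
force: [1.0, -6.7, 8.0]
finger_gap: 0.6
```

arm_command(series=[[[-0.1,2,0,0],[-0.1,2,0,0],[0,0,0,0]]])

```text
t: 30.7
tcp_pos: [0.562, 0.131, -0.0027]
tool_rot: [-0.071, 0.7, 0.027, 0.71]
force: [1.6, -8.1, 8.6]
finger_gap: 0.599
```

arm_command(series=[[[-0.1,2,0,0],[0,0,0,0]]])

```text
t: 30.9
tcp_pos: [0.5618, 0.1329, -0.0027]
tool_rot: [-0.071, 0.7, 0.027, 0.71]
force: [0.5, -8.1, 8.2]
finger_gap: 0.599
```

arm_command(series=[[[-0.1,2,0,0],[0,0,0,0]]])

```text
t: 31.1
tcp_pos: [0.5615, 0.1348, -0.0027]
tool_rot: [-0.071, 0.7, 0.027, 0.71]
force: [1.5, -9.2, 8.0]
finger_gap: 0.6
```

arm_command(series=[[[-0.1,1.5,0,0],[0,0,0,0]]])

```text
t: 31.3
tcp_pos: [0.5613, 0.1362, -0.0027]
tool_rot: [-0.071, 0.7, 0.027, 0.71]
force: [0.9, -8.6, 7.5]
finger_gap: 0.604
```

arm_command(series=[[[-0.1,1.5,0,0],[0,0,0,0]]])

```text
t: 31.5
tcp_pos: [0.5611, 0.1377, -0.0027]
tool_rot: [-0.071, 0.7, 0.027, 0.71]
force: [1.6, -8.5, 7.8]
finger_gap: 0.601
```

arm_command(series=[[[-0.1,1.5,0,0],[0,0,0,0]]])

```text
t: 31.7
tcp_pos: [0.561, 0.1388, -0.0027]
tool_rot: [-0.071, 0.7, 0.027, 0.71]
force: [1.0, -10.8, 7.9]
finger_gap: 0.602
```

arm_command(series=[[[-0.1,1.5,0,0],[0,0,0,0]]])

```text
t: 31.9
tcp_pos: [0.5609, 0.139, -0.0027]
tool_rot: [-0.072, 0.7, 0.026, 0.71]
force: [2.3, -15.1, 8.5]
finger_gap: 0.603
```

It stops at the back board (the tip stays at 0.139 while force rises). A firmer press to seat it square.

arm_command(series=[[[-0.1,1.5,0,0],[0,0,0,0]]])

```text
t: 32.1
tcp_pos: [0.5609, 0.1391, -0.0027]
tool_rot: [-0.073, 0.7, 0.026, 0.71]
force: [2.1, -21.4, 6.8]
finger_gap: 0.601
```

arm_command(series=[[[0,1.5,0,0],[0,0,0,0]]])

```text
t: 32.3
tcp_pos: [0.5609, 0.1392, -0.0027]
tool_rot: [-0.073, 0.701, 0.025, 0.709]
force: [2.9, -26.0, 7.5]
finger_gap: 0.602
```

```bash
python3 -c "
from tail import *
im=tail(); cv2.imwrite('pics/raw_s12.png',im[:,:,::-1]); print(status.sense()['ft_torque'])"
```

```text
t 32.3 tcp [ 0.5609  0.1392 -0.0027] jawyaw 8.04 x [ 0.017 -0.067 -0.998] F [  2.9 -26.    7.5] gap 0.602 q [ 0.09  0.82  1.69 -0.12  0.62  0.04]
[[0.524, 0.141], [0.55, 0.18], [0.548, 0.195], [0.497, 0.187], [0.502, 0.14]]
[[0.613, 0.192], [0.6, 0.197], [0.523, 0.128], [0.531, 0.125], [0.551, 0.146], [0.581, 0.149]]
[-4.24892311 -0.39095182 -0.04323751]
```

arm_command(series=[[[0,-8,0,0],[0,-15,0,0],[-10,-20,0,0],[-30,-10,0,0],[-45,0,0,0],[-45,0,0,0],[-45,0,0,0],[0,0,0,0]]])

```text
t: 33.15
tcp_pos: [0.5671, 0.1035, 0.1797]
tool_rot: [-0.069, 0.697, 0.027, 0.713]
force: [1.2, -1.0, 0.5]
finger_gap: 0.599
```

```bash
python3 -c "
from h import *
plan([.40,-.40,.25])"
```

```text
t 33.15 tcp [0.5671 0.1035 0.1797] jawyaw 7.83 x [ 0.028 -0.058 -0.998] F [ 1.2 -1.   0.5] gap 0.599 q [ 0.02  0.52  1.62 -0.07  0.97 -0.08]
shift xyz mm [ -45.5 -479.7 -232.7] turn rad 0.0
```

arm_command(series=[[[-8,39,-19,0],[-8,39,-19,0],[-8,39,-19,0],[-5,39,-19,0],[-5,39,-19,0],[-5,39,-19,0],[-5,39,-19,0],[-5,39,-19,0],[-5,39,-19,0],[-5,39,-19,0]]])

```text
t: 34.15
tcp_pos: [0.3196, 0.4671, 0.2066]
tool_rot: [-0.07, 0.702, 0.026, 0.708]
force: [0.4, 0.4, 0.1]
finger_gap: 0.597
```

arm_command(series=[[[-5,39,-19,0],[-5,39,-19,0],[-5,39,-19,0],[0,0,0,0],[0,0,0,0]]])

```text
t: 34.65
tcp_pos: [0.2477, 0.575, 0.2138]
tool_rot: [-0.071, 0.702, 0.027, 0.708]
force: [0.1, -0.3, 0.1]
finger_gap: 0.595
```

```bash
python3 - <<'E'
from sfit import *
st()
RM=np.array([.5439,.2488]); 
I={}
for cm in('side','top'):
    im=snapshot(cm); I[cm]=im; cv2.imwrite(f'pics/raw_{cm}F.png',im[:,:,::-1])
    ref=cv2.imread(f'pics/raw_{cm}0.png')[:,:,::-1]
    d=(np.abs(im.astype(int)-ref).max(2)>45).astype(np.uint8); d=cv2.morphologyEx(d,cv2.MORPH_OPEN,np.ones((3,3)))
    n,_,S,C=cv2.connectedComponentsWithStats(d)
    print(cm,'changed',[(S[i,4],np.round(px2w(cm,*C[i])[:2],3).tolist()) for i in range(1,n) if S[i,4]>8])
    big=cv2.resize(im,None,fx=4,fy=4,interpolation=cv2.INTER_LINEAR); hs=cv2.cvtColor(big,cv2.COLOR_RGB2HSV); m=((hs[...,1]<90)&(hs[...,2]>60)).astype(np.uint8)
    for k in cv2.findContours(m,0,1)[0]:
        if cv2.contourArea(k)>300:
            q=(cv2.approxPolyDP(k,6,True)[:,0]+.5)/4-.5; W=np.array([px2w(cm,*v,.006)[:2] for v in q])+([.0014,.0016] if cm=='side' else [0,0])
            if np.min(np.linalg.norm(W-[.557,.155],axis=1))<.045:
                print(cm,np.round(W,4).tolist())
# punch in tray (top)
im=I['top']; hs=cv2.cvtColor(im,cv2.COLOR_RGB2HSV)
u=[w2px('top',[x,y,.012]) for x in(.365,.555) for y in(-.385,-.475)]; u=np.array(u); a,b=u.min(0).astype(int),u.max(0).astype(int)
w=hs[a[1]:b[1],a[0]:b[0]]; g=im[a[1]:b[1],a[0]:b[0]].astype(int); mm=(g[...,0]<170)&(w[...,1]>130)
yy,xx=np.nonzero(mm); r=cv2.minAreaRect(np.c_[xx+a[0],yy+a[1]].astype(np.float32)); print('tray px',a,b,'punch rect',r,[px2w('top',*c,.012)[:2].round(3).tolist() for c in cv2.boxPoints(r)])
E
```

```text
t 34.65 tcp [0.2477 0.575  0.2138] jawyaw 7.94 x [ 0.014 -0.061 -0.998] F [ 0.1 -0.3  0.1] gap 0.595 q [ 1.01  0.57  1.41 -0.05  1.21  0.89]
side changed [(np.int32(522), [1.069, 3.128]), (np.int32(358), [1.73, 3.858]), (np.int32(165), [0.95, 2.134]), (np.int32(12), [0.891, 2.122]), (np.int32(571), [0.558, 1.488]), (np.int32(44), [0.704, 1.586]), (np.int32(360), [0.572, 1.29]), (np.int32(261), [0.556, 0.176]), (np.int32(168), [0.082, 0.632]), (np.int32(9), [0.541, 0.07]), (np.int32(1227), [0.543, -0.149]), (np.int32(299), [0.163, 0.127]), (np.int32(91), [0.151, 0.156]), (np.int32(9), [0.091, -0.016]), (np.int32(378), [0.468, -0.429]), (np.int32(69), [-0.119, -0.027]), (np.int32(115), [-0.186, -0.16]), (np.int32(9), [-0.213, -0.151]), (np.int32(12), [-0.276, -0.097]), (np.int32(9), [-0.269, -0.1]), (np.int32(9), [-0.283, -0.093])]
top changed [(np.int32(504), [0.556, 0.165]), (np.int32(2332), [0.541, -0.149]), (np.int32(12), [0.577, 0.098]), (np.int32(317), [0.464, -0.439]), (np.int32(235), [0.251, 0.406]), (np.int32(155), [0.226, 0.443]), (np.int32(727), [0.175, 0.145]), (np.int32(58), [0.225, 0.324]), (np.int32(68), [0.228, 0.283]), (np.int32(438), [0.166, 0.399]), (np.int32(463), [0.125, 0.221]), (np.int32(372), [0.13, 0.15]), (np.int32(576), [0.1, 0.258]), (np.int32(26), [0.063, -0.058]), (np.int32(20), [0.034, 0.103]), (np.int32(14), [0.012, 0.079])]
top [[0.53, 0.1895], [0.5347, 0.2015], [0.5206, 0.3055], [0.5052, 0.3061], [0.4979, 0.3019], [0.5105, 0.1929], [0.5145, 0.1877]]
top [[0.6133, 0.1591], [0.6083, 0.1857], [0.52, 0.1746], [0.4978, 0.1813], [0.5061, 0.1411]]
tray px [412 190] [449 262] punch rect ((430.0, 225.5), (71.0, 36.0), 90.0) [[0.557, -0.383], [0.558, -0.481], [0.368, -0.47], [0.368, -0.375]]
```

Only the template and punch places changed (plus the arm's shadow), so the bystanders are unmoved. I'll check squareness of the tail with a line fit.

```bash
cat > edge.py <<'E'
from sfit import *
def edge(im,cm,mid,yawdeg,half=.045):
    "subpixel tail edge: sample across the edge, brightness step"
    g=cv2.cvtColor(im,cv2.COLOR_RGB2HSV)[...,1].astype(np.float32); a=np.radians(yawdeg); u=np.array([np.cos(a),np.sin(a)]); v=np.array([u[1],-u[0]])
    L=[]
    for t in np.linspace(-half,half,46):
        s=np.arange(-.014,.0141,.0005); P=[w2px(cm,[*(np.array(mid)+t*v+k*u),.006]) for k in s]
        P=np.array(P,np.float32); f=cv2.remap(g,P[:,0].reshape(1,-1),P[:,1].reshape(1,-1),cv2.INTER_LINEAR)[0]
        f=cv2.GaussianBlur(f.reshape(1,-1),(0,0),2)[0]; lo,hi=f[-6:].mean(),f[:6].mean(); 
        if hi-lo<40: continue
        j=np.where(f<(hi+lo)/2)[0][0]; L.append((t,s[j]))
    L=np.array(L); c=np.polyfit(L[:,0],L[:,1],1)
    for _ in range(3):
        r=L[:,1]-np.polyval(c,L[:,0]); K=L[np.abs(r)<.002]; c=np.polyfit(K[:,0],K[:,1],1)
    print(cm,'n',len(K),'offset mm',round(c[1]*1000,2),'edge yaw',round(yawdeg-np.degrees(np.arctan(c[0])),2),'or +',round(yawdeg+np.degrees(np.arctan(c[0])),2),'rms',np.std(K[:,1]-np.polyval(c,K[:,0]))*1e3)
E
python3 - <<'E'
from edge import *
R=lambda f:cv2.imread(f'pics/raw_{f}.png')[:,:,::-1]
for cm in('top','side'): edge(R(cm+'0'),cm,[.5305,-.2208],82.5); edge(R(cm+'0'),cm,[.5305,-.2208],80.5)
for cm in('top','side'): edge(R(cm+'F'),cm,[.5597,.1501],97.8); edge(R(cm+'F'),cm,[.5597,.1501],99.5)
E
```

```text
top n 46 offset mm -1.14 edge yaw 82.3 or + 82.7 rms 0.3270476136219859
top n 46 offset mm -1.14 edge yaw 78.31 or + 82.69 rms 0.29610778230237184
side n 46 offset mm -4.66 edge yaw 82.38 or + 82.62 rms 0.27133642686128506
side n 46 offset mm -4.66 edge yaw 78.42 or + 82.58 rms 0.25771684166584985
top n 46 offset mm -2.1 edge yaw 97.67 or + 97.93 rms 0.36544198195489236
top n 46 offset mm -2.08 edge yaw 101.09 or + 97.91 rms 0.33264451748838864
side n 46 offset mm -5.77 edge yaw 97.62 or + 97.98 rms 0.41827753073939694
side n 46 offset mm -5.74 edge yaw 101.09 or + 97.91 rms 0.3901944034691247
```

The tail edge reads 97.95° in both cameras against the rack's 97.7–98.0°, so it is square. The tail stands 101 mm before the rack's screw midpoint (midpoint assumed 61 mm in, half the rack's depth), which matches 40 mm outside. Handing in.

```bash
python3 -c "
from h import *
st(); print(ticket.sign_off())"
```

```text
t 34.75 tcp [0.2491 0.5739 0.2143] jawyaw 7.76 x [ 0.014 -0.061 -0.998] F [ 0.6 -0.5 -0.4] gap 0.602 q [ 1.    0.57  1.41 -0.05  1.21  0.89]
the job is handed in; nothing more can be done
None
```

The bronze punch is lying in the tool tray, and the template is in the rack's bottom slot, nose first and pushed up against the back board. I handed the job in at 34.75 s with the gripper clear of everything; the sign-off reports no verdict.

**Last checks**
- **Seating:** in the last few millimetres the template stopped moving while the push force rose to 26 N, so it is against the back board.
- **Depth:** about 40 mm of tail is outside. This assumes the rack's screws are centred along its depth.
- **Squareness:** the tail edge reads 97.9–98.0° in both cameras, against 97.7–98.0° for the rack. A coarser corner estimate gave 99.5°, but the finer line fit did not confirm it.
- **Punch:** I saw it in the tray soon after release, and comparing start and end pictures shows a change there. My last numeric outline of it in the tray failed.
- **Bystanders:** the same comparison shows no change at the hammer, lens, bracket, cap, tin or pot, nor at the look-alikes.

**What went wrong**
- **Tool tilt:** joint 6 reached its range while carrying the punch and tilted the tool about 9°. I reduced this to about 3.5° before pushing.
- **First insertion:** the template caught at the slot's mouth. The force there read about 40 N at the wrist, right at the contact limit if finger contact counts. The fingertips then rode up onto the plate and pressed it down with about 17 N. I lifted off, went back behind the tail with the tips on the bench, and pushed again with 26 N at most.

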